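# Draw the next rearing tray from the tray dispenser

## Task

Swing the dispenser's little front gate, which has a bar handle, wide open, then draw the lowest tray of the stack out through the outlet until it lies flat and square up against the stop bar at the robot's end of the dispenser's base plate. The three trays above must stay in the chute, not pulled along or lifted, and settle there flat; leave the gate open and the other things on the table where they are.

Things in the scene. Friction and masses are not known exactly. Their poses are not given: they have to be found in the camera images.
- dispenser: Stainless tray dispenser, fixed to the table. Origin on the table, middle line, below the chute's front; x points into the chute (trays are drawn along -x, roughly towards the robot), y left, z up. Base plate 12 mm thick, 176 mm wide, x -262 to +185 mm; its top is the chute floor and the landing. Chute: four corner posts to z = 94 mm, open on top, around x 2 to 168, y +-47 mm.
- outlet (a point): Middle of the outlet's floor: dispenser x = 0, y = 0, z = 12 mm. The chute's front is closed at x -4 to 2 mm from z = 39 mm up by a lintel and two strips (to 94 mm), leaving an outlet 27 mm high: one tray only.
- stop (a point): Middle of the stop bar's inner face at its foot: dispenser x = -247, y = 0, z = 12 mm. The bar is 12 mm high and 150 mm long, across the plate's near end.
- gate (a joint): Clear upright gate, steel edged, 148 mm wide, 8 mm thick, z 15 to 81 mm, hung on the left (+y) of two 75 mm posts and closing in front of the lowest tray at dispenser x = -82 mm. Rad: 0 shut, grows as its right-hand end swings out to -x and round to the left; square at 1.57, limit 2.3. May start slightly ajar. Light friction (0.04 N m) keeps it where it is left.
- gate_hinge (a point): Point on the gate's upright hinge axis, at the handle's height; in the dispenser frame x = -82, y = +81, z = 94 mm.
- gate_handle (a point): Middle of the gate's handle: a round level bar 10 mm thick, 76 mm long, parallel to the gate, 94 mm above the table (13 mm above the gate's edge), 35 mm out in front of the gate's plane, 100 mm from the hinge axis along the gate. Free above: can be pinched from above across the bar. Moves with the gate.
- tray_bottom: The lowest tray: open perforated aluminium, 160 (x) x 90 x 22 mm high, 0.14 kg, origin at its underside's centre, axes as the dispenser's. Walls, floor 3 mm; rim 10 mm wide, 4 mm thick, turned inward, so the mouth is 140 x 70 mm. Its front starts about 69 mm out of the outlet, mouth free above: the front rim can be hooked from inside. Against the stop, origin at dispenser x = -167 mm.
- tray_2: Second tray, same make, resting on the lowest one inside the chute (origin x about 85 mm in the dispenser frame). It drops 22 mm to the chute floor when the lowest is drawn away.
- tray_3: Third tray, same make, on the second.
- tray_4: Top tray, same make, on the third; its rim is 100 mm above the table at the start.
- jar: Closed jar, 66 mm across, 110 mm high, origin at its underside; stands to the right of the chute. Bystander.
- brush: Hand brush lying to the right of the landing. Bystander.
- sieve: Round steel sieve pan, 100 mm across, 35 mm high, origin at its underside, left of the chute. Bystander.
- beaker: Glass beaker, 70 mm across, 90 mm high, on the right of the table. Bystander.
- tin: Round lidded tin, 80 mm across, 74 mm high, on the left of the table. Bystander.
- spare_tray: Bigger perforated tray, 200 x 140 x 45 mm, standing by itself on the left of the table. Bystander, not the tray wanted.
Mind the look-alikes: they are no part of the job. What is shaped like the tray_bottom but orange or pink is not meant.

How it is judged:
On the way:
1. the gate is swung wide open, with the lowest tray still in the outlet (value of joint gate above 1.4 rad and x of tray_bottom in the frame of dispenser above -0.04 m), for 0.2 s.
At the end, for the whole second after the job is handed in: Gate above 1.3 rad. Lowest tray at rest flat on the landing: front within 10 mm of the stop bar, within 30 mm of the middle line and 0.12 rad of square. The other three flat (0.06 rad) in the chute, the second on its floor sticking out under about 20 mm, the others behind the lintel (value of joint gate above 1.3 rad and x of tray_bottom in the frame of dispenser between -0.173 and -0.157 m and y of tray_bottom in the frame of dispenser between -0.03 and 0.03 m and z of tray_bottom in the frame of dispenser below 0.016 m and angle between the x axis of tray_bottom and the x axis of dispenser, either way round below 0.12 rad and angle between tray_bottom's own z axis and vertical below 0.05 rad and linear speed of each of tray_bottom, tray_2 below 0.01 m/s and x of tray_2 in the frame of dispenser above 0.062 m and z of tray_2 in the frame of dispenser below 0.018 m and x of each of tray_3, tray_4 in the frame of dispenser above 0.072 m and angle between each of tray_2, tray_3, tray_4's own z axis and vertical below 0.06 rad); the robot touches nothing.
It fails at once if one of the upper trays is pulled out of the chute or lifted (x of tray_2 in the frame of dispenser below 0.045 m or x of any of tray_3, tray_4 in the frame of dispenser below 0.055 m or z of tray_2 in the frame of dispenser above 0.054 m or z of tray_3 in the frame of dispenser above 0.076 m or z of tray_4 in the frame of dispenser above 0.098 m).
It fails at once if a bystander is shifted by more than 40 mm (distance of any of jar, brush, sieve, beaker, tin, spare_tray from where it was at the start of the episode above 0.04 m).
It also fails if it takes over 58 s, if anything falls off the work surface, if the arm or the gripper's body presses on something with over 40 N, if the wrist force passes 120 N, or if a joint passes its speed limit or range.

## Robot

A 6-joint arm with a two-finger parallel gripper is mounted at the origin on the work surface. World frame = base frame: x ahead of the robot, y to its left, z up, the work surface at z = 0. Lengths are in m, angles in rad, forces in N, time in s.
With the tool pointing down it reaches from about 0.3 to 0.95 m from the base axis. Payload 3.1 kg.
Tool frame: the origin (TCP) lies between the finger pads; the fingertips stand robot.tcp_to_tips ahead of it and the grasp point (between the pads) lies 11 mm behind it (robot.tcp_to_tips is the distance from the TCP to the fingertips, in m); z points along the fingers, y is the line along which they close (so a half turn about z gives the same grasp; the last joint's range is limited). The gripper opens to 85 mm and grips with 20 to 120 N. Pads are 22 mm wide; open, the fingers measure 114 mm over their backs; the gripper's body (76 mm by 85 mm) begins 54 mm behind the grasp point. The pads swing forward as they close: fully open they stand 13 mm farther back than shut.
Start: joints at [-1.26, 0.308, 1.634, -0, 1.2, -0.07], TCP at [0.232, -0.58, 0.239] pointing down, gripper open.
Joint ranges: [-3.06, 3.06], [-0.79, 1.96], [0.05, 2.63], [-1.19, 4.34], [0.05, 2.64], [-2.94, 2.94]. Speed limits (rad/s): [2.79, 2.79, 3.14, 3.14, 3.14, 3.14].

## Interface

Orientations are given as [roll, pitch, yaw] about the fixed x, y, z axes, in that order (R = Rz(yaw) Ry(pitch) Rx(roll)).
In Python, from cell import robot gives the robot as it stands.
- The arm moves only by the shell command python3 -m jog 'ROWS' [FORCE]. ROWS is JSON, a list of rows, each a list of 7 numbers: the opening, from -1 (shut) to 1 (fully open), then the shift along the tool's x, y, z in cm, then the turn, a rotation vector about the tool's x, y, z in rad. In form: [[hand, dx, dy, dz, wx, wy, wz], ...]. A call has 1 to 20 rows; each row is the pose to reach, as a shift and turn from the pose commanded when the call began, along the tool's axes at that moment; what a row does not reach only later rows make up. A row lasts 1/12 s, in which the tool goes at most 41.7 mm and 7.16 degrees, less where a joint would pass 70% of its speed; a pose out of reach is approached as far as the arm can. A call with a gripper value outside its range is refused whole. The fingers move at their own pace and stop on an object; FORCE is the grip in N (left out, the last holds). Time passes only in rows, so rows that repeat a pose let the fingers close. It gives the time, the measured TCP pose, the force, the opening and the grip force at its end, in the units of the state.
- robot.state(): the state, without advancing time (a new reading comes with each control period).
- robot.camera(name): name is "side" or "top"; returns the picture (480x640x3 uint8, blue, green, red); there is no depth.
- robot.get_calibration(name): a dict with "intrinsics" (3x3 intrinsics, pixels), "distortion" ([k1, k2, p1, p2, k3] as OpenCV has them; the pictures are not rectified), "R" (3x3) and "t" (3): a world point X has camera coordinates R X + t. Camera axes: x right, y down, z forward; pixel columns grow to the right and rows downward; lengths in m; the calibration is good to about 2 mm. A picture is of the moment at which its call begins. get_calibration takes no time and is no camera call.
- robot.close_job(): hands the job in; it is judged then, once.
The state is a dict: "time": time; "q": joint angles; "qd": joint speeds; "joint_efforts": joint torques, N m; "tcp_pos": TCP position; "eef_rot": TCP orientation; "ft_force": force on the tool from outside, world axes, zero at the start; "moment": the same for the moment, N m; "opening": finger opening in m; "finger_force": force on a finger pad.
Only numpy, scipy, OpenCV 4.12 (cv2) and the standard library are available. Lean on these libraries where they do the work, as an engineer would, in place of code of your own. Each camera call takes 0.05 s, during which the arm holds its last target. There are 200 camera calls.

## Working session

There is one attempt and no reset: what is moved stays moved. The work goes in short steps, Python scripts to look and compute and a shell command to move; the robot and the scene stay as the last step left them, time stands still between calls to the robot, and variables do not carry over. Pictures are saved under pics/ and viewed, at most 10 in all, crops included, and the job is handed in when it is done.

```bash
mkdir -p pics; python3 - <<'E'
from cell import robot
import cv2
for n in("side","top"):
    im=robot.camera(n); cv2.imwrite(f"pics/{n}0.png",im)
    c=robot.get_calibration(n); print(n,{k:__import__('numpy').round(v,4).tolist() for k,v in c.items()})
print(robot.tcp_to_tips, robot.state())
E
```

```text
side {'intrinsics': [[586.0581, 0.0, 320.6169], [0.0, 586.0581, 239.8773], [0.0, 0.0, 1.0]], 'distortion': [-0.0317, 0.0, 0.0, 0.0, 0.0], 'R': [[0.9984, -0.052, 0.0227], [-0.0082, -0.5285, -0.8489], [0.0561, 0.8474, -0.5281]], 't': [-0.6188, 0.0586, 1.8875]}
top {'intrinsics': [[521.5352, 0.0, 327.3129], [0.0, 521.5352, 240.6305], [0.0, 0.0, 1.0]], 'distortion': [-0.0984, 0.0, 0.0, 0.0, 0.0], 'R': [[-0.0149, -0.9999, -0.0001], [-0.9802, 0.0147, -0.1973], [0.1973, -0.0029, -0.9803]], 't': [-0.0264, 0.6325, 1.2373]}
0.008 {'time': 0.1, 'q': array([-1.25972277e+00,  3.08930149e-01,  1.63510349e+00, -1.82917833e-05,
        1.19973690e+00, -6.97112558e-02]), 'qd': array([ 3.67787703e-04, -1.56073450e-03, -1.56997539e-03, -1.67443228e-03,
       -1.20121261e-03, -4.67057993e-05]), 'joint_efforts': array([-1.32083815e-04, -4.16407084e+01, -2.77645487e+01, -1.05739605e-04,
        4.05765881e-03,  8.54648704e-06]), 'tcp_pos': array([ 0.23200944, -0.57951861,  0.23813325]), 'eef_rot': array([-3.13941886e+00, -1.34709561e-04,  3.80791314e-01]), 'ft_force': array([-0.06533035,  0.43093508, -0.67321726]), 'moment': array([-0.0040887 ,  0.05294554, -0.01139423]), 'finger_force': 0.0, 'opening': 0.08567923774728463}
```

View pics/top0.png

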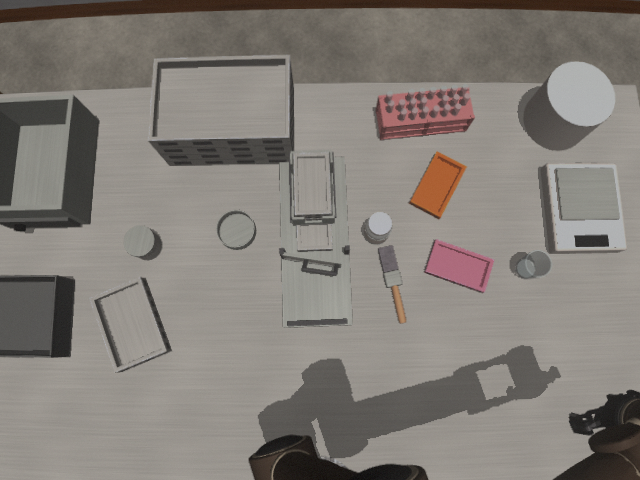

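View pics/side0.png

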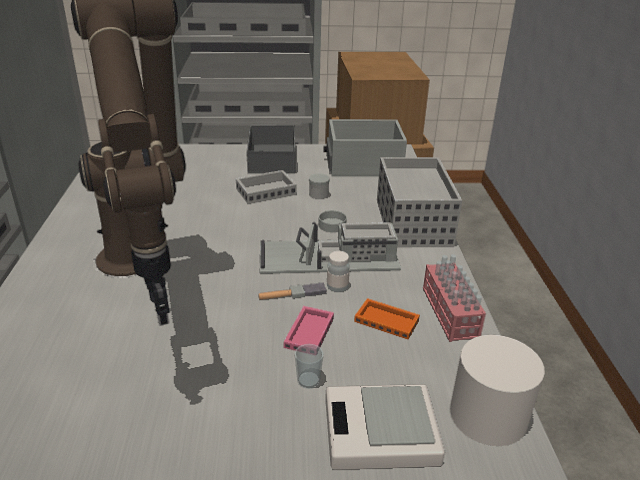

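The top view shows the dispenser plate with its near edge at about (283..352, 325) and its far edge at about row 156. The gate is slightly ajar, running from (282,251) to (340,267), with the handle at about (320,267).

Tray-like candidates:
- the tray under the stack, showing its front at (314,237)
- orange tray (437,185)
- pink tray (459,265)
- the bigger spare tray (130,323)

Only the one in the dispenser outlet fits the description. I'll confirm it in a crop.

```bash
cat > h.py <<'E'
from cell import robot
import cv2, numpy as np
def ray(n,px):
    c=robot.get_calibration(n);K=np.array(c["intrinsics"],float);R=np.array(c["R"]);t=np.array(c["t"])
    u=cv2.undistortPoints(np.array([[px]],float),K,np.array(c["distortion"],float))[0,0]
    return -R.T@t, R.T@np.array([u[0],u[1],1.])
def plane(n,px,z):
    o,d=ray(n,px); return o+d*(z-o[2])/d[2]
def tri(p1,p2):
    o1,d1=ray("top",p1);o2,d2=ray("side",p2)
    s=np.linalg.lstsq(np.c_[d1,-d2],o2-o1,rcond=None)[0]
    a,b=o1+s[0]*d1,o2+s[1]*d2; return (a+b)/2,np.linalg.norm(a-b)
def proj(n,X):
    c=robot.get_calibration(n)
    return cv2.projectPoints(np.array(X,float).reshape(-1,1,3),cv2.Rodrigues(np.array(c["R"]))[0],np.array(c["t"],float),np.array(c["intrinsics"],float),np.array(c["distortion"],float))[0][:,0]
E
python3 - <<'E'
from h import *
a=cv2.imread("pics/top0.png")[145:335,265:365]; b=cv2.imread("pics/side0.png")[210:290,250:410]
a=cv2.resize(a,None,fx=3.15,fy=3.15,interpolation=cv2.INTER_CUBIC); b=cv2.resize(b,None,fx=3,fy=3,interpolation=cv2.INTER_CUBIC)
o=np.zeros((598,800,3),np.uint8);o[:a.shape[0],:a.shape[1]]=a[:598];o[:240,318:798]=b;cv2.imwrite("pics/c1.png",o)
for p in [(283,327),(352,324),(345,155)]:print(plane("top",p,.012))
E
```

```text
[0.42219188 0.07887132 0.012     ]
[ 0.42720148 -0.09498202  0.012     ]
[ 0.87651151 -0.08707513  0.012     ]
```

View pics/c1.png

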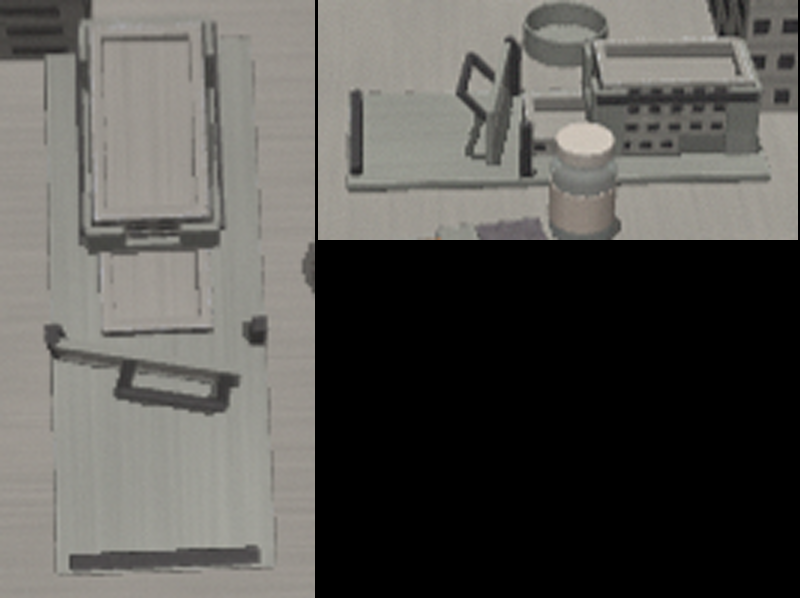

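The crop confirms it: the aluminium tray in the outlet, at crop (157,290), is the lowest of the stack, behind the gate and bar handle. The handle bar runs from crop (118,393) to (226,406). I'll fit the dispenser frame from the plate corners.

```bash
cat >> h.py <<'E'
def crop(c): return (265+(c[0]+.5)/3.15-.5,145+(c[1]+.5)/3.15-.5)
def fit():
    C=[(58,574),(275,569),(250,36),(45,56)]
    W=np.array([plane("top",crop(c),.012)[:2] for c in C])
    D=np.array([(-.262,.088),(-.262,-.088),(.185,-.088),(.185,.088)])
    wc,dc=W.mean(0),D.mean(0);H=(D-dc).T@(W-wc);th=np.arctan2(H[0,1]-H[1,0],H[0,0]+H[1,1])
    R=np.array([[np.cos(th),-np.sin(th)],[np.sin(th),np.cos(th)]]);o=wc-R@dc
    return o,R,th,W-(D@R.T+o)
E
python3 - <<'E'
from h import *
o,R,th,res=fit();print(o,th,(res*1e3).round(1).tolist())
d=lambda c,z:((plane("top",crop(c),z)[:2]-o)@R*1e3).round(1)
print("stop inner",d((70,553),.024),d((258,545),.024))
print("tray front",d((103,333),.034),d((212,329),.034))
print("handle ends",d((118,393),.094),d((226,406),.094))
print("gate top ends",d((56,347),.081),d((238,378),.081))
print("top tray mouth",d((103,38),.1),d((190,35),.1),d((105,215),.1),d((197,212),.1))
c1=cv2.imread("pics/side0.png")
from itertools import product
# side check: predicted plate corners, hinge, stop
P=lambda x,y,z:[*(R@[x,y]+o),z]
print(proj("side",[P(-.262,-.088,.012),P(.185,-.088,.012),P(-.082,.081,.081),P(-.247,-.075,.024)]).round(0).tolist())
E
```

```text
[ 0.68300896 -0.00140608] 0.02821680916204153 [[3.9, -0.5], [0.4, 2.0], [3.0, -0.2], [-7.3, -1.2]]
stop inner [-242.5   76.4] [-242.5  -73. ]
tray front [-68.   43.9] [-68.5 -44.1]
handle ends [-126.1   30.9] [-139.7  -51.1]
gate top ends [-86.2  78.4] [-116.5  -61.7]
top tray mouth [158.5  33.2] [158.  -36.2] [12.9 36.1] [ 12.2 -35.5]
[[259.0, 271.0], [401.0, 267.0], [314.0, 223.0], [264.0, 265.0]]
```

The far-left corner is hidden by the big bin, so I'll drop it and refit. I'll also get the gate angle, handle centre and gripper target.

```bash
sed -i 's/,(45,56)\]/]/; s/,(.185,.088)\])/])/' h.py
cat >> h.py <<'E'
O,Rd,TH,RES=fit()
def W(x,y,z): return np.array([*(Rd@[x,y]+O),z])
def Dd(n,px,z): return ((plane(n,px,z)[:2]-O)@Rd*1e3).round(1)
def handle(g): # dispenser xy of handle centre at gate angle g ; shut gate runs along -y, rotates to -x
    return np.array([-.082,.081])+.1*np.array([-np.sin(g),-np.cos(g)])+.035*np.array([-np.cos(g),np.sin(g)])
E
python3 - <<'E'
from h import *
print(O,TH,(RES*1e3).round(1).tolist())
for c,z in [((70,553),.024),((258,545),.024),((103,333),.034),((212,329),.034),((118,393),.094),((226,406),.094),((56,347),.081),((238,378),.081),((105,215),.1),((197,212),.1)]:print(c,Dd("top",crop(c),z))
for g in (0,.1,.15,.2,.25,1.5): print(g,handle(g),W(*handle(g),.094))
for g in(.1,.15,.2):
  e=np.array([-np.sin(g),-np.cos(g)])*.038;h=handle(g);print(g,[( (np.array(p)-[265,145]+.5)*3.15-.5).round(0) for p in proj("top",[W(*(h-e),.094),W(*(h+e),.094)])], [p.round(0) for p in proj("side",[W(*(h-e),.094),W(*(h+e),.094)])])
E
```

```text
[ 0.68554305 -0.0013862 ] 0.024680963357627643 [[1.0, -1.4], [-1.8, 1.0], [0.8, 0.4]]
(70, 553) [-245.3   75.6]
(258, 545) [-244.8  -73.8]
(103, 333) [-70.7  43.7]
(212, 329) [-70.9 -44.3]
(118, 393) [-128.8   30.5]
(226, 406) [-142.   -51.5]
(56, 347) [-89.   78.1]
(238, 378) [-118.8  -62. ]
(105, 215) [10.3 36.2]
(197, 212) [  9.8 -35.4]
0 [-0.117 -0.019] [ 0.56904757 -0.0232678   0.094     ]
0.1 [-0.12680849 -0.01500625] [ 0.55914351 -0.01951732  0.094     ]
0.15 [-0.1315508  -0.01264677] [ 0.55434441 -0.0172756   0.094     ]
0.2 [-0.13616926 -0.01005323] [ 0.54966335 -0.01479682  0.094     ]
0.25 [-0.14065233 -0.0072321 ] [ 0.54511203 -0.01208719  0.094     ]
1.5 [-0.1842253  0.1088386] [0.49868788 0.10287286 0.094     ]
0.1 [array([128., 385.]), array([227., 391.])] [array([303., 229.]), array([302., 241.])]
0.15 [array([125., 389.]), array([224., 400.])] [array([302., 229.]), array([300., 241.])]
0.2 [array([122., 393.]), array([221., 408.])] [array([301., 228.]), array([298., 240.])]
```

The fit agrees with the given sizes to 2–3 mm (tray front −71 mm, stop −245 mm), and the gate is ajar at about 0.18 rad. Next is a helper that turns a world target into shift and turn, starting from the commanded pose.

```bash
cat >> h.py <<'E'
from scipy.spatial.transform import Rotation as Ro
def delta(X,yaw,cur=None):
    s=robot.state(); p,r=(s["tcp_pos"],s["eef_rot"]) if cur is None else cur
    A=Ro.from_euler("xyz",r); B=Ro.from_euler("xyz",[np.pi,0,yaw])
    return (A.inv().apply(np.array(X)-p)*100).round(2).tolist(),(A.inv()*B).as_rotvec().round(3).tolist()
E
python3 - <<'E'
from h import *
g=.18
print(W(*handle(g),.15),TH+np.pi/2-g)
print(delta(W(*handle(g),.15),TH+np.pi/2-g))
E
```

```text
[ 0.55152086 -0.01581639  0.15      ] 1.4154772901525243
([50.61, -40.44, 8.91], [-0.002, -0.001, -1.035])
```

```bash
python3 -m jog '[[0,3,-2.5,0,0,0,-0.1],[0,6.4,-5,0.5,0,0,-0.2],[0,9.7,-7.7,1,0,0,-0.3],[0,13,-10.3,1.5,0,0,-0.4],[0,16.2,-12.9,2,0,0,-0.5],[0,19.4,-15.5,2.5,0,0,-0.6],[0,22.6,-18.1,3,0,0,-0.7],[0,25.8,-20.7,3.5,0,0,-0.8],[0,29,-23.3,4,0,0,-0.9],[0,32.2,-25.9,4.5,0,0,-1],[0,35.4,-28.4,5.2,0,0,-1.035],[0,38.6,-31,6,0,0,-1.035],[0,41.8,-33.5,6.8,0,0,-1.035],[0,45,-36,7.6,0,0,-1.035],[0,48,-38.4,8.3,0,0,-1.035],[0,50.6,-40.4,8.9,0,0,-1.035],[0,50.6,-40.4,8.9,0,0,-1.035],[0,50.6,-40.4,8.9,0,0,-1.035],[0,50.6,-40.4,8.9,0,0,-1.035]]' 30
python3 - <<'E'
from h import *
for n in("side","top"): cv2.imwrite(f"pics/{n}1.png",robot.camera(n))
s=robot.state();print(s["time"],s["tcp_pos"],s["eef_rot"],s["ft_force"])
a=cv2.imread("pics/side1.png")[150:290,230:430];b=cv2.imread("pics/top1.png")[180:330,260:420]
o=np.zeros((450,800,3),np.uint8);o[:280,:400]=cv2.resize(a,None,fx=2,fy=2);o[:375,400:]=cv2.resize(b,(400,375));cv2.imwrite("pics/c2.png",o)
E
```

```text
time: 1.68
tcp_pos: [0.5512, -0.0172, 0.1498]
eef_rot: [-3.14, 0.001, 1.417]
ft_force: [-0.3, -0.6, 0.7]
opening: 0.043
finger_force: 0.0
1.7833 [ 0.55120658 -0.01821357  0.1502384 ] [-3.14103363e+00  4.34146159e-04  1.41449318e+00] [-0.03635124  0.06956457  0.87036078]
```

View pics/c2.png

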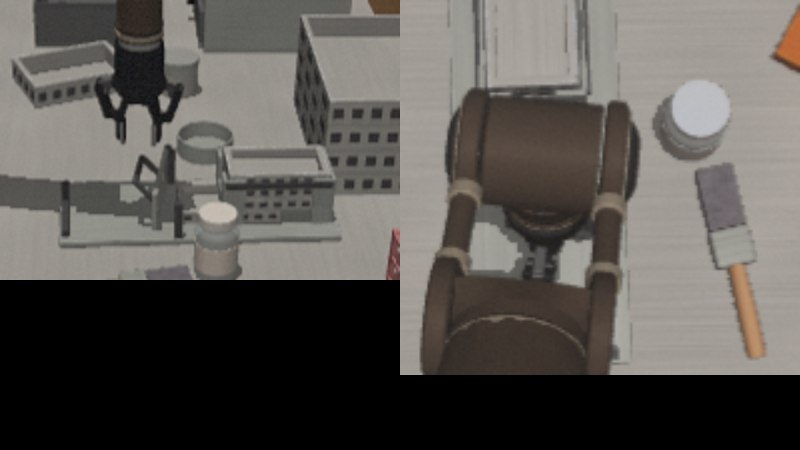

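The gripper stands over the bar with its fingers on either side (side crop (121,140) and (155,140)). Descend and pinch.

```bash
python3 -m jog '[[0,0,0,2,0,0,0],[0,0,0,4,0,0,0],[0,0,0,5.2,0,0,0],[0,0,0,6,0,0,0],[0,0,0,6,0,0,0],[-1,0,0,6,0,0,0],[-1,0,0,6,0,0,0],[-1,0,0,6,0,0,0],[-1,0,0,6,0,0,0],[-1,0,0,6,0,0,0],[-1,0,0,6,0,0,0],[-1,0,0,6,0,0,0],[-1,0,0,6,0,0,0]]' 40
python3 - <<'E'
from h import *
s=robot.state();print(s["tcp_pos"],s["eef_rot"],s["ft_force"],s["moment"])
p=s["tcp_pos"];d=(p[:2]-O)@Rd-[-.082,.081];r=np.hypot(*d);g0=np.arctan2(-d[0],-d[1])-np.arctan2(.035,.1)
print("r",r,"g",g0, "yaw g",TH+np.pi/2-s["eef_rot"][2])
# arc rows
c=np.array([-.082,.081]);A=Ro.from_euler("xyz",s["eef_rot"])
for k in range(1,16):
    a=-.1*k;v=Rd@(np.array([[np.cos(a),-np.sin(a)],[np.sin(a),np.cos(a)]])@d+c)+O
    print(k,(A.inv().apply([v[0]-p[0],v[1]-p[1],0])*100).round(2).tolist())
E
```

```text
time: 2.87
tcp_pos: [0.5528, -0.0174, 0.0914]
eef_rot: [3.14, 0.0, 1.416]
ft_force: [-1.1, -1.4, 4.9]
opening: 0.0085
finger_force: 39.4
[ 0.55277152 -0.01743864  0.09144787] [3.13964282e+00 4.35566540e-04 1.41622666e+00] [-1.1258607  -1.42094153  4.86702602] [-0.23461103  0.17293302 -0.02307532]
r 0.10680349289982657 g 0.16250294363496415 yaw g 0.17925063507640648
1 [0.39, -1.0, -0.0]
2 [0.87, -1.95, -0.0]
3 [1.45, -2.85, -0.01]
4 [2.11, -3.68, -0.01]
5 [2.85, -4.45, -0.01]
6 [3.67, -5.14, -0.01]
7 [4.55, -5.74, -0.01]
8 [5.48, -6.25, -0.01]
9 [6.47, -6.67, -0.02]
10 [7.49, -6.99, -0.02]
11 [8.53, -7.2, -0.02]
12 [9.6, -7.31, -0.02]
13 [10.66, -7.31, -0.02]
14 [11.73, -7.2, -0.02]
15 [12.77, -6.99, -0.02]
```

Bar gripped. Swing the first part of the arc.

```bash
python3 -m jog '[[-1,0.39,-1,0,0,0,0.1],[-1,0.87,-1.95,0,0,0,0.2],[-1,1.45,-2.85,0,0,0,0.3],[-1,2.1,-3.7,0,0,0,0.4],[-1,2.85,-4.45,0,0,0,0.5],[-1,3.67,-5.14,0,0,0,0.6],[-1,4.55,-5.74,0,0,0,0.7],[-1,4.55,-5.74,0,0,0,0.7],[-1,4.55,-5.74,0,0,0,0.7]]'
python3 - <<'E'
from h import *
s=robot.state();print(s["tcp_pos"],s["eef_rot"],s["ft_force"],s["moment"])
p=s["tcp_pos"];d=(p[:2]-O)@Rd-[-.082,.081];r=np.hypot(*d);g0=np.arctan2(-d[0],-d[1])-np.arctan2(.035,.1)
print("r",r,"g",g0, "yaw g",TH+np.pi/2-s["eef_rot"][2])
c=np.array([-.082,.081]);A=Ro.from_euler("xyz",s["eef_rot"])
for k in range(1,11):
    a=-.1*k;v=Rd@(np.array([[np.cos(a),-np.sin(a)],[np.sin(a),np.cos(a)]])@d+c)+O
    print(k,(A.inv().apply([v[0]-p[0],v[1]-p[1],0])*100).round(2).tolist())
E
```

```text
time: 3.62
tcp_pos: [0.5036, 0.0372, 0.0914]
eef_rot: [3.14, -0.003, 0.718]
ft_force: [0.2, 0.3, 6.9]
opening: 0.0085
finger_force: 40.2
[0.50364981 0.03722738 0.09139849] [ 3.13956869e+00 -2.78685202e-03  7.18128432e-01] [0.24107664 0.34032475 6.8731065 ] [ 0.08465345 -0.11996706 -0.03117383]
r 0.10590252449109192 g 0.8680345785492697 yaw g 0.8773488576566264
1 [0.39, -0.98, -0.0]
2 [0.88, -1.92, -0.0]
3 [1.45, -2.81, -0.0]
4 [2.12, -3.64, -0.0]
5 [2.86, -4.39, -0.0]
6 [3.67, -5.07, -0.0]
7 [4.55, -5.66, 0.0]
8 [5.48, -6.16, 0.0]
9 [6.46, -6.57, 0.0]
10 [7.48, -6.87, 0.01]
```

```bash
python3 -m jog '[[-1,0.39,-0.98,0,0,0,0.1],[-1,0.88,-1.92,0,0,0,0.2],[-1,1.45,-2.81,0,0,0,0.3],[-1,2.12,-3.64,0,0,0,0.4],[-1,2.86,-4.39,0,0,0,0.5],[-1,3.67,-5.07,0,0,0,0.6],[-1,4.55,-5.66,0,0,0,0.7],[-1,5.48,-6.16,0,0,0,0.8],[-1,6,-6.38,0,0,0,0.85],[-1,6,-6.38,0,0,0,0.85],[-1,6,-6.38,0,0,0,0.85],[-1,6,-6.38,0,0,0,0.85]]'
python3 -m jog '[[-0.2,0,0,0,0,0,0],[-0.2,0,0,0,0,0,0],[-0.2,0,0,0,0,0,0],[-0.2,0,0,0,0,0,0],[-0.2,0,0,-2,0,0,0],[-0.2,0,0,-4,0,0,0],[-0.2,0,0,-7,0,0,0],[-0.2,0,0,-10,0,0,0],[-0.2,0,0,-10,0,0,0],[-0.2,0,0,-10,0,0,0]]'
```

```text
time: 4.62
tcp_pos: [0.5076, 0.1242, 0.0914]
eef_rot: [-3.141, -0.003, -0.132]
ft_force: [-0.1, 0.4, 6.1]
opening: 0.0082
finger_force: 40.2
time: 5.45
tcp_pos: [0.507, 0.1244, 0.1922]
eef_rot: [-3.14, -0.004, -0.134]
ft_force: [-1.0, -0.2, -1.0]
opening: 0.0342
finger_force: 0.0
```

Gate swung and released. I'll check the gate and the tray before hooking it.

```bash
python3 - <<'E'
from h import *
for n in("side","top"): cv2.imwrite(f"pics/{n}2.png",robot.camera(n))
a=cv2.imread("pics/side2.png")[200:290,240:410];b=cv2.imread("pics/top2.png")[145:335,265:365]
o=np.zeros((598,800,3),np.uint8);b=cv2.resize(b,None,fx=3.15,fy=3.15,interpolation=cv2.INTER_CUBIC);o[:598,:315]=b[:598];o[:252,320:796]=cv2.resize(a,(476,252),interpolation=cv2.INTER_CUBIC);cv2.imwrite("pics/c3.png",o)
E
```

```text
(no output)
```

View pics/c3.png

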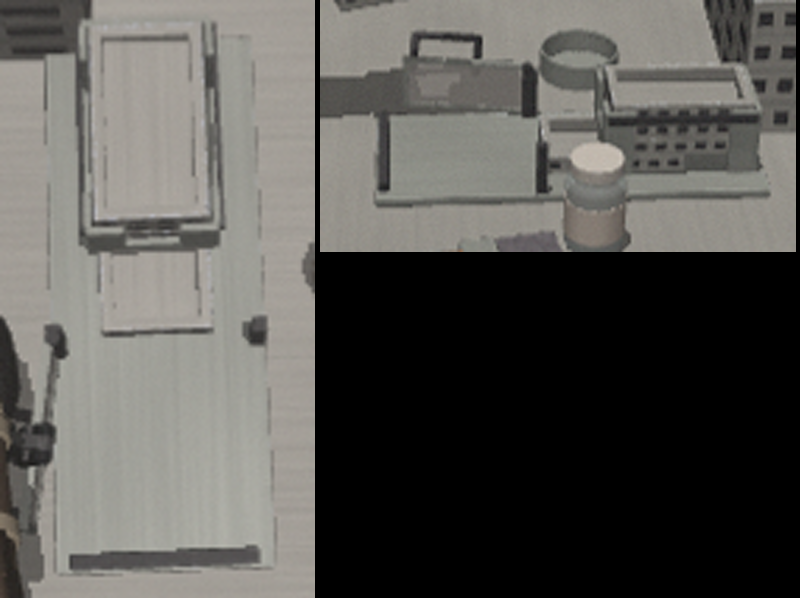

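The gate is fully open (top crop: from (55,340) back along (40,480); handle in the side crop at (447,45)). The tray front is unchanged at crop row 333. Next: the pose for hooking with a slight tilt, so the body leans away from the lintel.

```bash
cat >> h.py <<'E'
def tdelta(tip,tilt=-.25):
    s=robot.state();A=Ro.from_euler("xyz",s["eef_rot"]);B=Ro.from_euler("xyz",[np.pi,tilt,TH])
    X=W(*tip)-B.apply([0,0,.008]); return X.round(4),(A.inv().apply(X-s["tcp_pos"])*100).round(2).tolist(),(A.inv()*B).as_rotvec().round(3).tolist()
E
python3 - <<'E'
from h import *
print(tdelta((-.0416,0,.14)))
E
```

```text
(array([ 0.642 , -0.0025,  0.1478]), [15.31, 10.7, 4.13], [0.02, 0.251, -0.158])
```

```bash
python3 -m jog '[[-0.44,2.5,1.8,0,0,0.05,-0.03],[-0.44,5,3.5,0,0,0.1,-0.06],[-0.44,8,5.5,0,0.01,0.15,-0.1],[-0.44,11,7.7,1,0.02,0.2,-0.13],[-0.44,13.5,9.5,2,0.02,0.251,-0.158],[-0.44,15.3,10.7,3,0.02,0.251,-0.158],[-0.44,15.3,10.7,4.1,0.02,0.251,-0.158],[-0.44,15.3,10.7,4.1,0.02,0.251,-0.158],[-0.44,15.3,10.7,4.1,0.02,0.251,-0.158],[-0.44,15.3,10.7,4.1,0.02,0.251,-0.158]]'
python3 - <<'E'
from h import *
s=robot.state();print(s["tcp_pos"],s["eef_rot"]);print(tdelta((-.0416,0,.02)))
im=robot.camera("side");cv2.imwrite("pics/c4.png",cv2.resize(im[140:290,230:430],(800,600),interpolation=cv2.INTER_CUBIC))
E
```

```text
time: 6.38
tcp_pos: [0.6416, -0.0013, 0.1482]
eef_rot: [-3.141, -0.249, 0.025]
ft_force: [0.7, 1.0, 0.2]
opening: 0.0239
finger_force: 0.0
[ 0.64159133 -0.00131174  0.14824518] [-3.14102901 -0.249012    0.02544088]
(array([ 0.642 , -0.0025,  0.0278]), [-2.93, 0.12, 11.69], [-0.001, 0.001, 0.001])
```

View pics/c4.png

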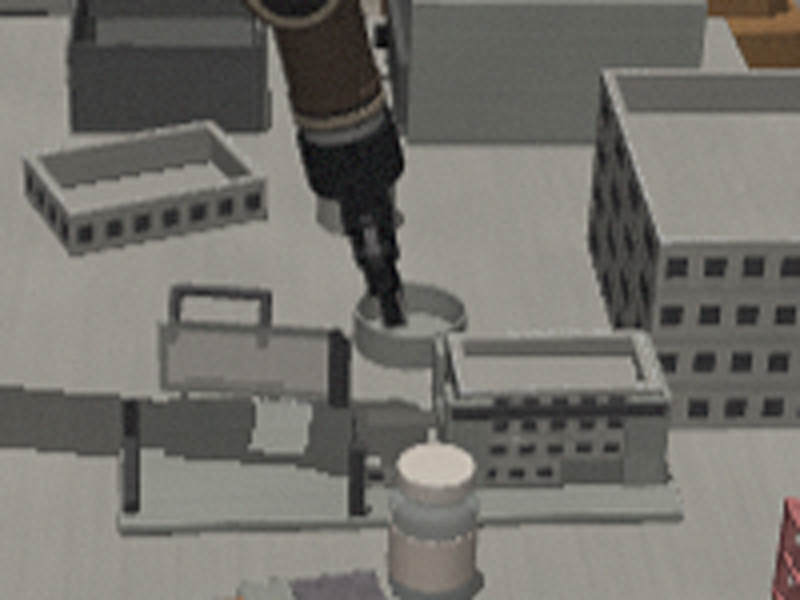

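The gripper leans away from the chute, with its tips at (393,322) above the free mouth. Descend vertically.

```bash
python3 -m jog '[[-0.44,-0.7,0.1,2.8,0,0,0],[-0.44,-1.4,0.1,5.6,0,0,0],[-0.44,-2,0.12,8,0,0,0],[-0.44,-2.4,0.12,9.6,0,0,0],[-0.44,-2.7,0.12,10.8,0,0,0],[-0.44,-2.93,0.12,11.6,0,0,0],[-0.44,-2.93,0.12,11.6,0,0,0],[-0.44,-2.93,0.12,11.6,0,0,0]]'
python3 - <<'E'
from h import *
s=robot.state();print(s["tcp_pos"],s["eef_rot"],s["ft_force"]);p0=s["tcp_pos"]
for x in(-.0476,-.1,-.2,-.214,-.22):print(x,tdelta((x,0,.02)))
E
```

```text
time: 7.1
tcp_pos: [0.6439, -0.0032, 0.0303]
eef_rot: [3.142, -0.253, 0.025]
ft_force: [-0.5, -0.0, 0.9]
opening: 0.0239
finger_force: 0.0
[ 0.64393713 -0.00315825  0.0302546 ] [ 3.14151071 -0.25250782  0.02521388] [-0.49594646 -0.01078448  0.91063546]
-0.0476 (array([ 0.636 , -0.0026,  0.0278]), [-0.83, -0.07, 0.04], [-0.0, -0.003, 0.001])
-0.1 (array([ 0.5836, -0.0039,  0.0278]), [-5.91, -0.08, -1.27], [-0.0, -0.003, 0.001])
-0.2 (array([ 0.4836, -0.0064,  0.0278]), [-15.59, -0.08, -3.76], [-0.0, -0.003, 0.001])
-0.214 (array([ 0.4696, -0.0067,  0.0278]), [-16.94, -0.08, -4.11], [-0.0, -0.003, 0.001])
-0.22 (array([ 0.4636, -0.0069,  0.0278]), [-17.52, -0.08, -4.26], [-0.0, -0.003, 0.001])
```

```bash
python3 -m jog '[[-0.44,-0.39,0,-0.1,0,0,0],[-0.44,-0.77,0,-0.2,0,0,0],[-0.44,-1.16,0,-0.3,0,0,0],[-0.44,-1.55,0,-0.4,0,0,0],[-0.44,-2.32,0,-0.6,0,0,0],[-0.44,-3.1,0,-0.8,0,0,0],[-0.44,-3.87,0,-1,0,0,0],[-0.44,-4.65,0,-1.2,0,0,0],[-0.44,-5.42,0,-1.39,0,0,0],[-0.44,-6.2,0,-1.59,0,0,0],[-0.44,-6.97,0,-1.79,0,0,0],[-0.44,-7.74,0,-1.99,0,0,0]]'
python3 - <<'E'
from h import *
im=robot.camera("side");s=robot.state();print(s["tcp_pos"],s["eef_rot"],s["ft_force"])
cv2.imwrite("pics/c5.png",cv2.resize(im[170:290,240:420],(800,533),interpolation=cv2.INTER_CUBIC))
E
```

```text
time: 8.1
tcp_pos: [0.5653, -0.0058, 0.0315]
eef_rot: [3.141, -0.257, 0.025]
ft_force: [5.5, 0.2, 5.6]
opening: 0.0239
finger_force: 3.1
[ 0.56300286 -0.00559722  0.03066439] [ 3.14133316 -0.25356179  0.02456957] [ 3.74311698 -0.68586877  5.0750284 ]
```

View pics/c5.png

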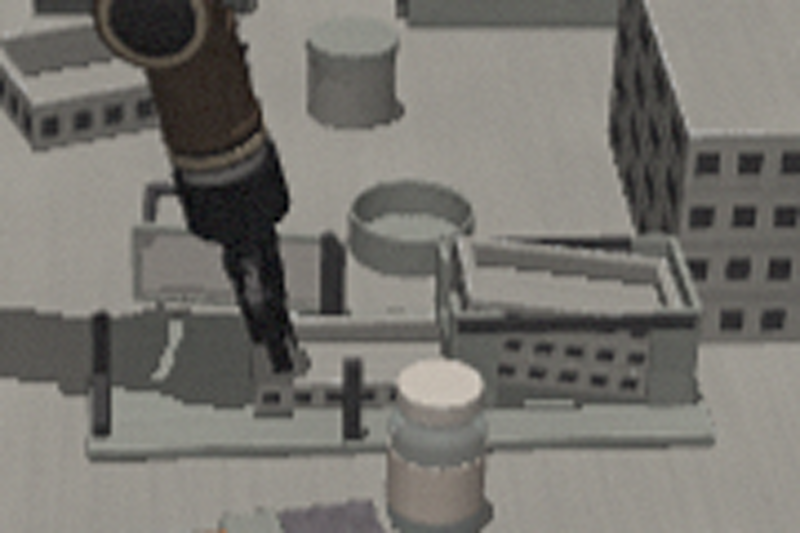

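The tray is hooked and sliding out. The stack has tipped back behind the lintel as expected, and forces are small. Continue to about 1 cm short of the stop.

```bash
python3 -m jog '[[-0.44,-0.77,0,-0.2,0,0,0],[-0.44,-1.55,0,-0.4,0,0,0],[-0.44,-2.32,0,-0.6,0,0,0],[-0.44,-3.1,0,-0.8,0,0,0],[-0.44,-3.87,0,-1,0,0,0],[-0.44,-4.65,0,-1.2,0,0,0],[-0.44,-5.42,0,-1.39,0,0,0],[-0.44,-6.2,0,-1.59,0,0,0],[-0.44,-6.97,0,-1.79,0,0,0],[-0.44,-7.74,0,-1.99,0,0,0],[-0.44,-8.32,0,-2.14,0,0,0],[-0.44,-8.8,0,-2.26,0,0,0],[-0.44,-8.8,0,-2.26,0,0,0],[-0.44,-8.8,0,-2.26,0,0,0],[-0.44,-8.8,0,-2.26,0,0,0]]'
python3 - <<'E'
from h import *
im=robot.camera("side");s=robot.state();print(s["tcp_pos"],s["eef_rot"],s["ft_force"])
cv2.imwrite("pics/c6.png",cv2.resize(im[170:290,240:420],(800,533),interpolation=cv2.INTER_CUBIC))
print([((p-[240,170]+.5)*4.444).round() for p in proj("side",[W(-.247,-.045,.034),W(-.237,-.045,.034),W(-.237,.045,.034),W(-.087,-.045,.034)])])
E
```

```text
time: 9.4
tcp_pos: [0.4714, -0.0075, 0.0289]
eef_rot: [-3.141, -0.249, 0.025]
ft_force: [-0.1, 0.2, -0.3]
opening: 0.0238
finger_force: 0.0
[ 0.47180695 -0.0075604   0.02903952] [-3.14116695 -0.24937137  0.02464814] [ 0.64017344 -1.067378    0.3611754 ]
[array([112., 389.]), array([126., 388.]), array([126., 321.]), array([337., 383.])]
```

View pics/c6.png

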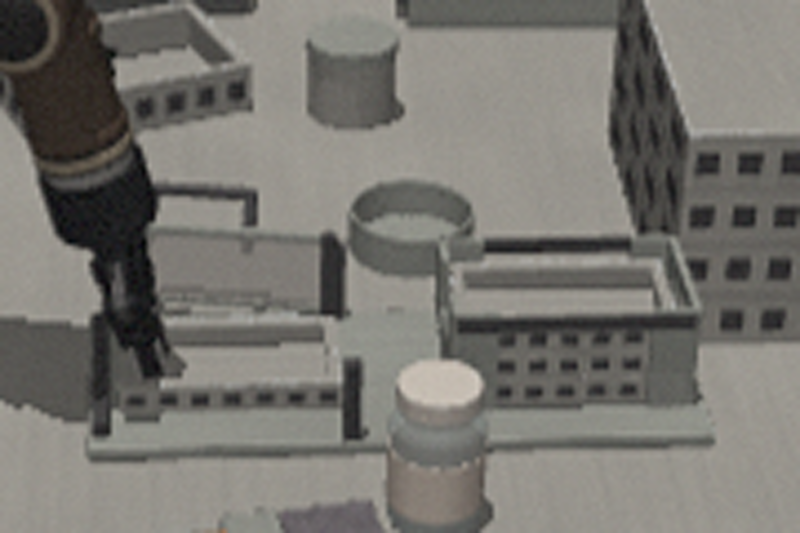

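The stack has settled in the chute and the tray is a few mm from the stop. Pull the last bit slowly, watching the force.

```bash
python3 -m jog '[[-0.44,-0.2,0,-0.05,0,0,0],[-0.44,-0.39,0,-0.1,0,0,0],[-0.44,-0.58,0,-0.15,0,0,0],[-0.44,-0.77,0,-0.2,0,0,0],[-0.44,-0.77,0,-0.2,0,0,0],[-0.44,-0.77,0,-0.2,0,0,0]]'; python3 -m jog '[[-0.44,-0.1,0,-0.02,0,0,0],[-0.44,-0.2,0,-0.05,0,0,0],[-0.44,-0.3,0,-0.07,0,0,0],[-0.44,-0.3,0,-0.07,0,0,0],[-0.44,-0.3,0,-0.07,0,0,0]]'
```

```text
time: 9.95
tcp_pos: [0.4644, -0.0079, 0.0296]
eef_rot: [-3.141, -0.251, 0.025]
ft_force: [-0.7, -0.8, -0.2]
opening: 0.024
finger_force: 0.0
time: 10.37
tcp_pos: [0.4617, -0.008, 0.0297]
eef_rot: [3.142, -0.252, 0.025]
ft_force: [0.8, -0.0, 0.1]
opening: 0.0235
finger_force: 0.2
```

```bash
python3 -m jog '[[-0.44,-0.1,0,-0.02,0,0,0],[-0.44,-0.2,0,-0.05,0,0,0],[-0.44,-0.2,0,-0.05,0,0,0],[-0.44,-0.2,0,-0.05,0,0,0]]'; python3 -m jog '[[-0.44,-0.1,0,-0.02,0,0,0],[-0.44,-0.2,0,-0.05,0,0,0],[-0.44,-0.2,0,-0.05,0,0,0],[-0.44,-0.2,0,-0.05,0,0,0]]'
```

```text
time: 10.7
tcp_pos: [0.4613, -0.0083, 0.0303]
eef_rot: [3.141, -0.255, 0.025]
ft_force: [5.7, 0.7, -1.9]
opening: 0.0236
finger_force: 2.3
time: 11.03
tcp_pos: [0.461, -0.0085, 0.031]
eef_rot: [3.14, -0.259, 0.024]
ft_force: [6.8, 1.5, -2.5]
opening: 0.0241
finger_force: 3.4
```

The tray is firmly against the stop: TCP stalled, 7 N. Back off inside the mouth, then lift straight out.

```bash
python3 -m jog '[[-0.44,0.4,0,0.1,0,0,0],[-0.44,0.9,0,0.23,0,0,0],[-0.44,1.3,0,0.32,0,0,0],[-0.44,1.3,0,0.32,0,0,0],[-0.44,1.7,0,-1.2,0,0,0],[-0.44,2.3,0,-3.5,0,0,0],[-0.44,3,0,-6.5,0,0,0],[-0.44,3.9,0,-10,0,0,0],[-0.44,4.4,0,-12,0,0,0],[-0.44,4.4,0,-12,0,0,0],[-0.44,4.4,0,-12,0,0,0]]'
python3 - <<'E'
from h import *
s=robot.state();print(delta((.36,-.38,.25),.3))
E
```

```text
time: 11.95
tcp_pos: [0.4707, -0.0078, 0.1578]
eef_rot: [3.141, -0.254, 0.025]
ft_force: [-0.9, -0.3, -0.1]
opening: 0.024
finger_force: 0.0
([-9.3, 36.94, -11.92], [0.035, -0.252, -0.274])
```

Swing the arm clear to the right, to free the top view.

```bash
python3 -m jog '[[-0.44,0,0,-4,0,0,0],[-0.44,-1,3,-7,0,-0.05,0],[-0.44,-2,6,-9,0,-0.1,-0.05],[-0.44,-3,9,-10,0.01,-0.15,-0.1],[-0.44,-4,12.5,-11,0.02,-0.2,-0.15],[-0.44,-5,16,-11.9,0.03,-0.252,-0.2],[-0.44,-6,20,-11.9,0.035,-0.252,-0.274],[-0.44,-7,24,-11.9,0.035,-0.252,-0.274],[-0.44,-8,28,-11.9,0.035,-0.252,-0.274],[-0.44,-9,32,-11.9,0.035,-0.252,-0.274],[-0.44,-9.3,35,-11.9,0.035,-0.252,-0.274],[-0.44,-9.3,36.9,-11.9,0.035,-0.252,-0.274],[-0.44,-9.3,36.9,-11.9,0.035,-0.252,-0.274],[-0.44,-9.3,36.9,-11.9,0.035,-0.252,-0.274],[-0.44,-9.3,36.9,-11.9,0.035,-0.252,-0.274]]'
python3 - <<'E'
from h import *
a=robot.camera("side");b=robot.camera("top");cv2.imwrite("pics/top9.png",b)
o=np.zeros((598,800,3),np.uint8);o[:598,:315]=cv2.resize(b[145:335,265:365],None,fx=3.15,fy=3.15,interpolation=cv2.INTER_CUBIC)[:598];o[:252,320:796]=cv2.resize(a[200:290,240:410],(476,252),interpolation=cv2.INTER_CUBIC)
o[260:590,320:796]=cv2.resize(b[60:390],(476,330));cv2.imwrite("pics/c7.png",o)
E
```

```text
time: 13.2
tcp_pos: [0.3588, -0.3778, 0.2466]
eef_rot: [-3.136, 0.003, 0.3]
ft_force: [-1.4, -0.3, -0.9]
opening: 0.0238
finger_force: 0.0
```

View pics/c7.png

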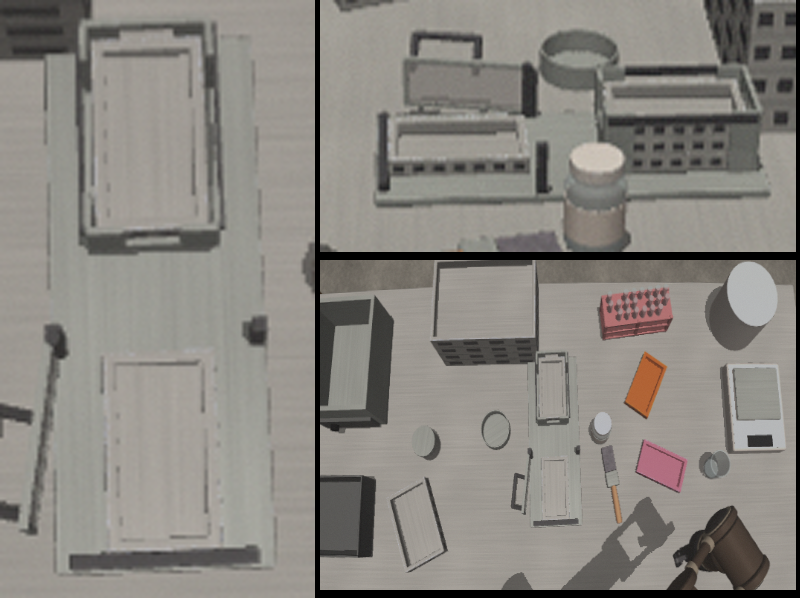

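```bash
python3 - <<'E'
from h import *
for c,z in [((106,357),.034),((214,357),.034),((70,553),.024),((258,545),.024),((93,42),.078),((201,38),.078),((95,226),.078),((208,224),.078),((55,345),.081),((30,530),.081)]:print(c,Dd("top",crop(c),z))
E
```

```text
(106, 357) [-90.4  41.9]
(214, 357) [-93.8 -45. ]
(70, 553) [-245.3   75.6]
(258, 545) [-244.8  -73.8]
(93, 42) [161.  43.]
(201, 38) [160.9 -44.6]
(95, 226) [ 7.3 45.4]
(208, 224) [  5.4 -43.9]
(55, 345) [-87.4  78.9]
(30, 530) [-229.6  101.3]
```

The measured rear edge suggests the tray sits 3–5 mm beyond nominal. I'll check with one last enlarged view that it isn't riding up on the bar.

```bash
python3 - <<'E'
from h import *
a=robot.camera("side")[225:285,250:350];b=cv2.imread("pics/top9.png")[250:335,270:360]
o=np.zeros((600,800,3),np.uint8);o[:300,:500]=cv2.resize(a,None,fx=5,fy=5,interpolation=cv2.INTER_CUBIC);o[300:,:318]=cv2.resize(b,(318,300),interpolation=cv2.INTER_CUBIC)
cv2.imwrite("pics/c8.png",o)
P=proj("side",[W(x,y,z) for x in(-.247,-.087) for y in(-.045,.045) for z in(.012,.034)]);print(((P-[250,225]+.5)*5-.5).round().tolist())
print(((proj("side",[W(-.262,-.088,.012),W(-.247,-.075,.024),W(-.259,-.075,.024)])-[250,225]+.5)*5-.5).round().tolist())
E
```

```text
[[77.0, 190.0], [76.0, 162.0], [77.0, 114.0], [76.0, 86.0], [328.0, 184.0], [329.0, 156.0], [319.0, 109.0], [319.0, 81.0]]
[[52.0, 230.0], [76.0, 202.0], [57.0, 202.0]]
```

View pics/c8.png

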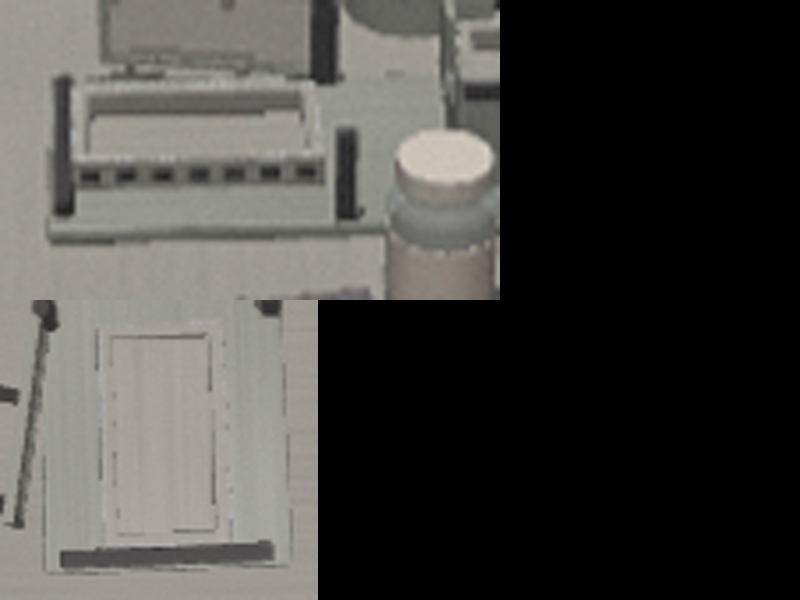

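The tray's right-hand top corners at (73,160) and (325,157), and the bar's right edge at x≈74, are all shifted the same 2–4 zoomed pixels from the prediction. So the tray is flat, square and flush against the bar, and the offset is only calibration bias. The stack is flat, the gate is open and the arm is clear, so I'll hand it in.

```bash
python3 -c "
from cell import robot
print(robot.close_job())"
```

```text
the job is handed in; nothing more can be done
None
```

I handed the job in at about 13 s: the gate is wide open, the lowest tray lies flat against the stop bar, and the other three are settled flat in the chute, as far as the pictures show; no verdict came back.

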